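Switch the model-atom sorter to its other tray

TASK

The seesaw gate of the sorter is leaning to the wrong tray. With a fingertip, press down its raised end so that it rocks over and stays leaning to the other side; then press the red release button all the way down and hold it there until all three model-atom balls have rolled through into the tray on that side, and let the button come back up. Pick nothing up, do not touch the balls, and leave the glassware and other things where they stand.

Things in the scene. Friction and masses are not known exactly. Their poses are not given: they have to be found in the camera images.
- sorter: ball sorter fixed to the table, place and yaw vary. Origin on the table under the gate's pivot; x uphill along the feed chute, away from the robot; y to the blue tray; z up. White chute with clear walls, 42 mm wide, walls 22 mm over its floor, from x = 14 mm (floor 105 mm high) to 246 mm (142 mm). Balls drop from it into the middle of the gate and roll to its low end, into the tray there
- gate (a joint): seesaw gate, green trough 44 x 256 mm along the sorter's y, pivot 75 mm high along its x. 0 level; +0.25 rad (stop) = blue-tray end up, balls go to yellow; -0.25 (stop) = yellow-tray end up, balls go to blue. Over-centre brass weight above the pivot (top 147 mm high): past level it tips by itself and stays; under 1 N on a pad moves it. Starts on either stop
- pad_blue_side (a point): top centre of the orange press pad at the gate's blue-tray end; pad 36 (x) x 44 (y) mm, on the robot's side of the trough, whose wall is 21 mm from this point and 1 mm higher. In the sorter: x = -43 mm, y about 92 mm; 124 mm high when that end is up, 78 mm when down
- pad_yellow_side (a point): centre of the top of the orange press pad at the yellow-tray end of the gate, mirror image of the other
- blue_tray (a point): centre of the inner floor of the blue tray, 130 x 130 mm (sorter x by y), at y = +186 mm of the sorter; rim 42 mm high, outer board 87 mm high
- yellow_tray (a point): the same of the yellow tray, at y = -186 mm of the sorter
- release (a joint): travel of the red release button, m: 0 up, 0.018 fully down (hard stop); spring 1.6 N to start, 4 N fully down, returns when let go. It draws down the steel stop pin that holds the balls in the chute; they run freely when it is pressed more than 13 mm and need about 2 s to run through
- release_top (a point): centre of the top of the red release button, 36 mm diameter, pressed straight down; beside the chute at x = 110, y = -60 mm of the sorter, 165 mm above the table when up
- atom_red_center (a point): centre of the red model-atom ball, plastic, 28 mm diameter, waiting in the feed chute behind the stop pin
- atom_white_center (a point): centre of the white model-atom ball, plastic, 28 mm diameter, waiting in the feed chute behind the stop pin
- atom_black_center (a point): centre of the black model-atom ball, plastic, 28 mm diameter, waiting in the feed chute behind the stop pin
- amber_bottle: bystander, not to be moved: brown glass bottle with black cap, 36 mm diameter, 75 mm tall; origin at the centre of its underside
- dropper_bottle: bystander, not to be moved: white plastic bottle with blue cap, 30 mm diameter, 70 mm tall; origin at the centre of its underside
- stoppered_flask: bystander, not to be moved: conical glass flask with black rubber stopper, 72 mm wide, 132 mm tall; origin at the centre of its underside
- open_flask: bystander, not to be moved: conical glass flask, 66 mm wide, 100 mm tall; origin at the centre of its underside
- beaker: bystander, not to be moved: glass beaker, 64 mm diameter, 85 mm tall; origin at the centre of its underside
- dish: bystander, not to be moved: white porcelain dish, 80 mm diameter, 22 mm tall; origin at the centre of its underside
- spatula: bystander, not to be moved: steel spatula lying flat, 160 mm long; origin at the centre of its underside

How it is judged (in metres and radians):
On the way, in this order (a step that is already met when the one before it is completed fails the run):
1. the gate has been rocked over onto its other stop while all balls still wait in the feed chute (distance of pad_blue_side from where it was at the start of the episode above 0.025 m and (value of joint gate above 0.2 rad or value of joint gate below -0.2 rad) and x of each of atom_red_center, atom_white_center, atom_black_center in the frame of sorter above 0.1 m), for 0.2 s.
2. all three balls lie in the tray on the gate's new low side (((value of joint gate below -0.2 rad and y of atom_red_center in the frame of sorter between 0.125 and 0.25 m and x of atom_red_center in the frame of sorter between -0.065 and 0.065 m and z of each of atom_red_center, atom_white_center, atom_black_center in the frame of sorter below 0.045 m and y of atom_white_center in the frame of sorter between 0.125 and 0.25 m and x of atom_white_center in the frame of sorter between -0.065 and 0.065 m and y of atom_black_center in the frame of sorter between 0.125 and 0.25 m and x of atom_black_center in the frame of sorter between -0.065 and 0.065 m) or (value of joint gate above 0.2 rad and y of atom_red_center in the frame of sorter between -0.25 and -0.125 m and x of atom_red_center in the frame of sorter between -0.065 and 0.065 m and z of each of atom_red_center, atom_white_center, atom_black_center in the frame of sorter below 0.045 m and y of atom_white_center in the frame of sorter between -0.25 and -0.125 m and x of atom_white_center in the frame of sorter between -0.065 and 0.065 m and y of atom_black_center in the frame of sorter between -0.25 and -0.125 m and x of atom_black_center in the frame of sorter between -0.065 and 0.065 m))), for 0.2 s.
At the end, for the whole second after the job is handed in: The gate rests within 0.05 rad of the stop opposite to the one it started on, all three balls lie in the tray under its low end, and the release button is back up (within 3 mm) (distance of pad_blue_side from where it was at the start of the episode above 0.025 m and ((value of joint gate below -0.2 rad and y of atom_red_center in the frame of sorter between 0.125 and 0.25 m and x of atom_red_center in the frame of sorter between -0.065 and 0.065 m and z of each of atom_red_center, atom_white_center, atom_black_center in the frame of sorter below 0.045 m and y of atom_white_center in the frame of sorter between 0.125 and 0.25 m and x of atom_white_center in the frame of sorter between -0.065 and 0.065 m and y of atom_black_center in the frame of sorter between 0.125 and 0.25 m and x of atom_black_center in the frame of sorter between -0.065 and 0.065 m) or (value of joint gate above 0.2 rad and y of atom_red_center in the frame of sorter between -0.25 and -0.125 m and x of atom_red_center in the frame of sorter between -0.065 and 0.065 m and z of each of atom_red_center, atom_white_center, atom_black_center in the frame of sorter below 0.045 m and y of atom_white_center in the frame of sorter between -0.25 and -0.125 m and x of atom_white_center in the frame of sorter between -0.065 and 0.065 m and y of atom_black_center in the frame of sorter between -0.25 and -0.125 m and x of atom_black_center in the frame of sorter between -0.065 and 0.065 m)) and value of joint release below 0.003 m); the robot touches nothing.
It fails at once if a ball was touched by the robot (contact force between any of the fingers, the arm and atom_red above 0.2 N or contact force between any of the fingers, the arm and atom_white above 0.2 N or contact force between any of the fingers, the arm and atom_black above 0.2 N).
It fails at once if a ball was lifted out of the sorter (z of any of atom_red_center, atom_white_center, atom_black_center in the frame of sorter above 0.2 m).
It fails at once if a bystander was moved more than 15 mm or tipped (distance of any of amber_bottle, dropper_bottle, stoppered_flask, open_flask, beaker, dish, spatula from where it was at the start of the episode above 0.015 m or angle between any of amber_bottle, dropper_bottle, stoppered_flask, open_flask, beaker, dish's own z axis and vertical above 0.3 rad).
It also fails if it takes over 38 s, if anything falls off the work surface, if the arm or the gripper's body presses on something with over 40 N, if the wrist force passes 120 N, or if a joint passes its speed limit or range.

ROBOT

A 7-joint arm with a two-finger parallel gripper is mounted at the origin on the work surface. World frame = base frame: x ahead of the robot, y to its left, z up, the work surface at z = 0. Lengths are in mm, angles in rad, forces in N, time in s.
With the tool pointing down it reaches from about 425 to 800 mm from the base axis. Payload 8.3 kg.
Tool frame: the origin (TCP) lies midway between the tips of the shut fingers; the grasp point (between the pads) lies 19 mm behind it; x points along the fingers, z is the direction in which the jaws open and shut, and the axes are right-handed (so a half turn about x gives the same grasp; the last joint's range is limited). The gripper opens to 85 mm and grips with 20 to 120 N. Pads are 22 mm wide; open, the fingers measure 114 mm over their backs; the gripper's body (76 mm by 85 mm) begins 54 mm behind the grasp point. The pads swing forward as they close: fully open they stand 13 mm farther back than shut.
Start: joints at [1.211, 0.383, 0.016, 1.37, -0.006, 1.388, -0.046], TCP at [182.827, -597.641, 198.179] pointing down, gripper open.
Joint ranges: [-2.95, 2.95], [-0.25, 2.06], [-1.52, 1.56], [0.18, 2.33], [-1.44, 4.58], [0.02, 2.06], [-3.01, 3.01]. Speed limits (rad/s): [2.39, 2.39, 3.01, 3.01, 3.14, 3.14, 3.14].

INTERFACE

Orientations are given as [roll, pitch, yaw] about the fixed x, y, z axes, in that order (R = Rz(yaw) Ry(pitch) Rx(roll)).
In Python, from rig import reach, move_l, movej, let_go, clamp, hold, solve_ik, read_state, grab_frame, camera_info, MotionError, hand_in gives the robot as it stands. Calls block until the motion is done:
- reach(position, orientation): joint-space move of the TCP to a pose.
- move_l(position, velocity=150, rotation=None): straight line of the TCP; rotation=None keeps the orientation; velocity is the mean speed in mm/s.
- movej(angles): joint-space move.
- let_go() and clamp(grip_force=None): open the fingers fully, or close them until they stop; grip_force is the grip in N (None keeps the last).
- hold(seconds).
- solve_ik(position, orientation): joint angles nearest the present ones, or None.
- read_state(): the state.
- grab_frame(name): name is "side" or "top" or "wrist"; returns (picture, depth): 480x640x3 uint8, red, green, blue; 480x640 float32, mm along the optical axis (not along the pixel's ray), 0 where there is no reading.
- camera_info(name): a dict with "mtx" (3x3 intrinsics, pixels), "eye" and "attitude" of the camera in the world; the wrist camera has in their place "T_tool_cam" (4x4, takes a point from camera to tool coordinates, whose origin is the TCP and whose axes are the tool frame's). Camera axes: x right, y up, looking along -z (the intrinsics and any distortion apply to the point x, -y, -z); pixel columns grow to the right and rows downward; lengths in mm; the calibration is good to about 2 mm. The wrist camera is an equidistant fisheye: a pixel r from the principal point sees the ray r / f radians off the axis. A picture is of the moment at which its call begins: read the wrist's pose just before it. camera_info takes no time and is no camera call.
A pose or a line that the arm cannot do raises MotionError and nothing moves.
- hand_in(): hands the job in, once; it reports no verdict.
The state is a dict: "time": time; "joint_pos": joint angles; "joint_vel": joint speeds; "effort": joint torques, N m; "ee_pos": TCP position; "ee_rot": TCP orientation; "wrist_force": force on the tool from outside, world axes, zero at the start; "moment": the same for the moment, N m; "opening": finger opening in mm.
Only numpy, scipy, OpenCV 4.12 (cv2) and the standard library are available. Lean on these libraries where they do the work, as an engineer would, in place of code of your own. Each camera call takes 0.05 s, during which the arm holds its last target. There are 200 camera calls.

## Working session

There is one attempt and no reset: what is moved stays moved. The work goes in short steps, each a Python script; the robot and the scene stay as the last script left them, time stands still between calls to the robot, and variables do not carry over. Pictures are saved under pics/ and viewed, about 8 in all and at most 12, crops included, and the job is handed in when it is done.

```bash
mkdir -p pics; python3 - <<'E'
from rig import *
import cv2, numpy as np
for n in ("top","side"):
    p,d=grab_frame(n); np.savez(f"{n}0.npz",p=p,d=d); cv2.imwrite(f"pics/{n}0.png",p[:,:,::-1])
    print(n,camera_info(n),(d>0).mean())
s=read_state(); print(s["time"],s["ee_pos"],s["ee_rot"],s["opening"])
E
```

```text
top {'mtx': array([[579.59968354,   0.        , 326.36774636],
       [  0.        , 579.59968354, 242.09060269],
       [  0.        ,   0.        ,   1.        ]]), 'eye': array([ 255.06630242,  -54.30256739, 1490.40721136]), 'attitude': array([ 0.20254023, -0.00406245, -1.48999417])} 0.995927734375
side {'mtx': array([[453.10404856,   0.        , 315.47598014],
       [  0.        , 453.10404856, 238.48452707],
       [  0.        ,   0.        ,   1.        ]]), 'eye': array([448.93976347, 920.3130264 , 831.8975022 ]), 'attitude': array([ 0.94509768, -0.00884492, -3.0506385 ])} 0.9960384114583334
0.1 [ 182.66059009 -597.15307883  197.28125377] [-3.117477    1.56899916  1.89176314] 85.57527169998278
```

View pics/top0.png

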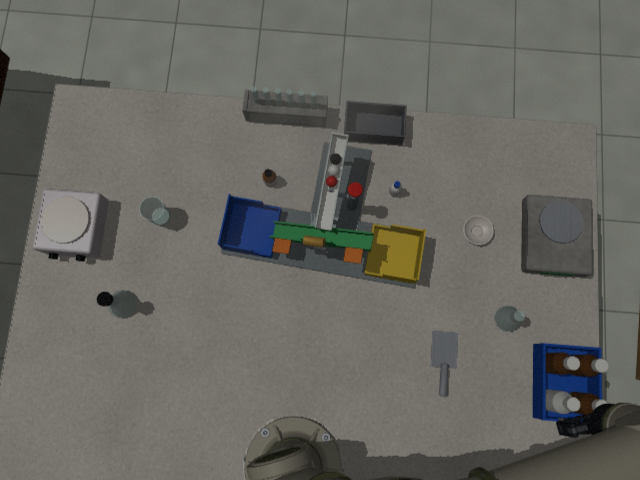

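View pics/side0.png

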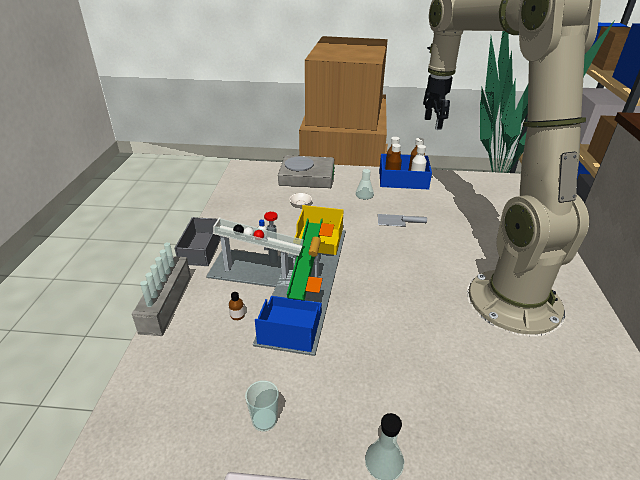

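The top view shows the orange pads at about (282,246) on the blue side and (354,256) on the yellow side, with the red button at (355,190) and the balls at (335,160–182). I'll measure these with colour masks and depth.

```bash
cat > h.py <<'E'
import numpy as np, cv2
from scipy.spatial.transform import Rotation as R
from rig import *
def world(n,u,v,d):
    c=camera_info(n); K=c["mtx"]; M=R.from_euler("xyz",c["attitude"]).as_matrix()
    u,v,d=map(np.asarray,(u,v,d))
    return np.stack([(u-K[0,2])/K[0,0]*d,-(v-K[1,2])/K[1,1]*d,-d],-1)@M.T+c["eye"]
def blobs(n,p,d,lo,hi,box,amin=20):
    m=cv2.inRange(cv2.cvtColor(p,cv2.COLOR_RGB2HSV),lo,hi); k=np.zeros_like(m)
    x0,y0,x1,y1=box; k[y0:y1,x0:x1]=m[y0:y1,x0:x1]
    N,L,S,C=cv2.connectedComponentsWithStats(k); out=[]
    for i in range(1,N):
        if S[i,4]<amin: continue
        v,u=np.nonzero(L==i); out.append((S[i,4],C[i],world(n,u,v,d[v,u])))
    return out
E
python3 - <<'E'
from h import *
np.set_printoptions(precision=1,suppress=True)
for n,box in (("top",(210,130,430,290)),("side",(200,200,350,360))):
    f=np.load(n+"0.npz"); p,d=f["p"],f["d"]
    for name,lo,hi in (("orange",(5,180,120),(16,255,255)),("red",(0,180,80),(3,255,255)),("red2",(176,180,80),(180,255,255)),("green",(50,100,40),(80,255,255)),("blue",(105,150,40),(125,255,255)),("yellow",(20,150,80),(32,255,255))):
        for a,c,P in blobs(n,p,d,lo,hi,box): print(n,name,a,c,"med",np.median(P,0),"min",np.percentile(P,3,axis=0),"max",np.percentile(P,97,axis=0))
p=np.load("top0.npz")["p"][120:300,200:440]; cv2.imwrite("pics/crop.png",cv2.resize(p[:,:,::-1],None,fx=3.3,fy=3.3,interpolation=cv2.INTER_CUBIC))
E
```

```text
top orange 192 [281.3 245.5] med [526.4  74.1  78.2] min [511.7  56.1  70.1] max [542.3  92.5  86.3]
top orange 221 [352.8 254.8] med [ 509.3 -102.9  123.2] min [ 494.5 -121.4  115.5] max [524.6 -84.2 129.8]
top red 63 [330.7 180.9] med [680.8 -36.1 148.9] min [671.4 -46.  142.8] max [691.1 -26.6 156.9]
top red 158 [354.6 189.1] med [660.1 -94.1 165.4] min [ 645.3 -109.   160. ] max [675.1 -78.9 171.9]
top green 1479 [323.9 234.9] med [562.2 -41.   86.5] min [ 531.6 -140.6   49.5] max [585.7  93.1 125.9]
top blue 26 [396.6 184.2] med [ 711.3 -203.1   69.3] min [ 705.5 -209.5   63.7] max [ 717.3 -197.4   75.3]
top blue 2581 [247.6 226.7] med [580.3 172.4  14. ] min [512.1 104.2   6.6] max [639.9 225.1  85. ]
top yellow 2450 [395.6 253.3] med [ 540.4 -216.5   13.2] min [ 477.6 -273.7    6.9] max [ 600.6 -150.9   84.7]
top yellow 26 [307.9 240.1] med [532.    8.8 139.7] min [525.5  -6.6 134.9] max [543.3  17.1 145.9]
side orange 161 [326.1 229.4] med [ 506.7 -103.2  123.1] min [ 489.8 -123.5  116.8] max [523.2 -83.7 129. ]
side orange 209 [313.5 284.2] med [524.1  74.2  77.6] min [507.3
[... 164 characters left out ...]
 med [657.3 -90.6 164.6] min [ 643.3 -109.4  157.8] max [673.4 -78.7 167.2]
side red 63 [258.7 233.4] med [678.6 -32.4 147.2] min [668.9 -42.7 138.1] max [691.5 -24.8 152.2]
side green 1162 [302.9 263.6] med [559.7  11.7  77.5] min [ 531.2 -138.2   49.7] max [584.1  98.1 120.9]
side blue 28 [261.1 222.5] med [ 709.9 -200.7   66.1] min [ 703.2 -210.5   57.8] max [ 716.8 -195.    74. ]
side blue 2908 [287.9 323. ] med [575.7 195.9  33.5] min [509.1  93.4  10.3] max [638.1 229.3  86.6]
side yellow 1250 [322.4 225.7] med [ 516.6 -265.5   43.8] min [ 469.6 -279.7   11. ] max [ 598.2 -140.5   87.4]
side yellow 64 [314.4 244.9] med [529.7  -0.9 142.7] min [521.8 -20.2 136.1] max [536.4  18.6 149.4]
```

View pics/crop.png

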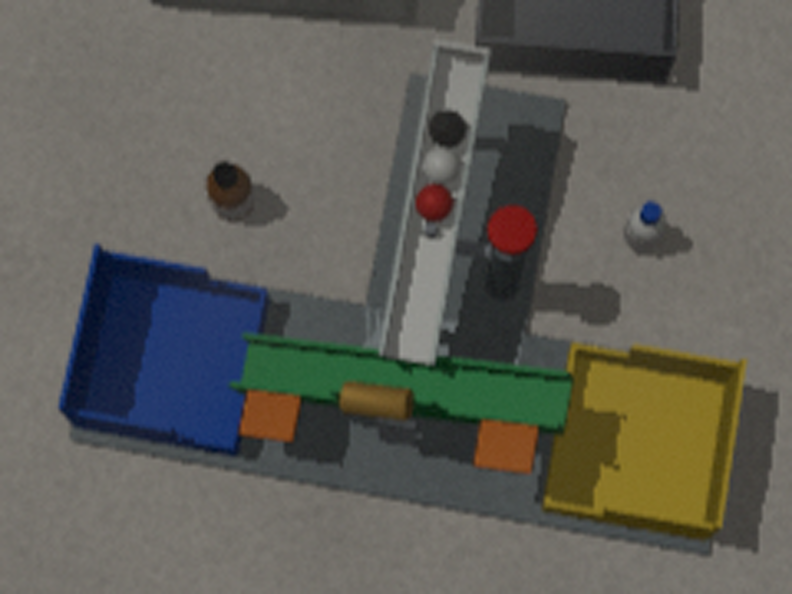

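The yellow end is raised: its pad is at z≈123, against 78 for the blue pad. I'll shut the fingers, lift and press the yellow pad.

```bash
cat >> h.py <<'E'
yaw=-0.1
def down(s):
    z=s*np.array([-np.sin(yaw),np.cos(yaw),0]); x=np.array([0,0,-1.]); 
    return R.from_matrix(np.stack([x,np.cross(z,x),z],1)).as_euler("xyz")
E
python3 -W ignore - <<'E'
from h import *
np.set_printoptions(precision=2,suppress=True)
clamp(20)
p0=read_state()["ee_pos"]; move_l([p0[0],p0[1],260],200)
best=None
for s in (1,-1):
    q=solve_ik([506,-107,230],down(s)); print(s,q)
    if q is not None and (best is None or abs(q[6])<abs(best[1][6])): best=(s,q)
s=best[0]; movej(best[1])
st=read_state(); print(s,st["time"],st["ee_pos"],st["wrist_force"],st["opening"])
move_l([506,-107,135],150)
for z in (115,100,90):
    move_l([506,-107,z],60); st=read_state(); print(z,st["ee_pos"],st["wrist_force"])
move_l([506,-107,230],150)
p,d=grab_frame("side"); cv2.imwrite("pics/side1.png",p[:,:,::-1])
for a,c,P in blobs("side",p,d,(5,180,120),(16,255,255),(200,200,350,360)): print(a,c,np.median(P,0))
print(read_state()["time"])
E
```

```text
1 [ 0.72  0.19 -0.66  1.59  0.12  1.41  1.52]
-1 [ 0.57  0.17 -0.48  1.59  0.08  1.4  -1.59]
1 3.4333 [ 505.86 -108.22  229.86] [-0.09  0.23 -0.08] -0.3442796287792381
115 [ 505.77 -106.91  114.68] [-0.35  0.04  0.36]
100 [ 505.64 -106.91   99.49] [ 0.15 -0.43  0.17]
90 [ 505.63 -106.9    89.5 ] [-0.82  0.48  0.05]
161 [326.06 229.44] [ 506.77 -102.58  122.7 ]
209 [313.46 284.17] [524.32  74.82  77.64]
28 [234.04 303.11] [713.56 135.32  52.84]
6.55
```

```bash
python3 - <<'E'
from h import *
p=cv2.imread("pics/side1.png"); cv2.imwrite("pics/side1c.png",cv2.resize(p[100:340,200:460],None,fx=2.4,fy=2.4,interpolation=cv2.INTER_CUBIC))
E
```

```text
(no output)
```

View pics/side1c.png

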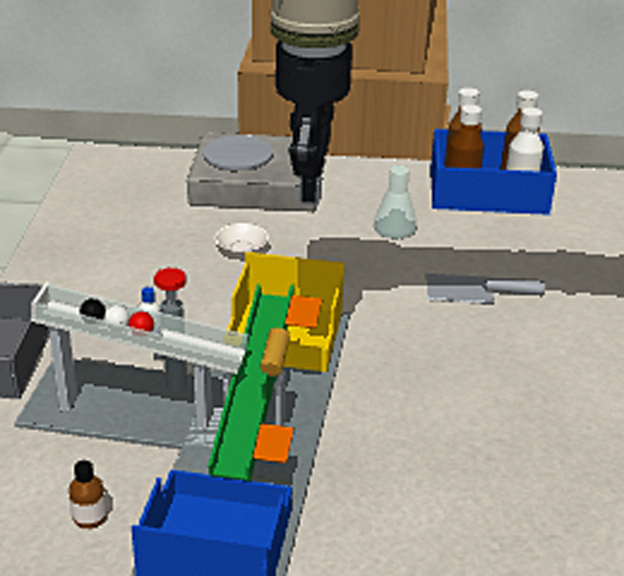

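The gate still leans as before, with the yellow end up. I'll press again and take pictures while the finger is down.

```bash
python3 -W ignore - <<'E'
from h import *
np.set_printoptions(precision=2,suppress=True)
def look(tag):
    st=read_state(); print(tag,round(st["time"],2),st["ee_pos"],st["wrist_force"])
    p,d=grab_frame("side"); 
    for a,c,P in blobs("side",p,d,(5,180,120),(16,255,255),(280,200,350,310)): print("  ",a,c,np.median(P,0))
    return p,d
move_l([506,-107,135],200); p1,_=look("above")
move_l([506,-107,100],80); look("100")
move_l([506,-107,86],60); p2,d=look("86")
hold(0.3); look("held")
out=np.hstack([cv2.resize(q[150:330,220:380],None,fx=2.5,fy=2.5,interpolation=cv2.INTER_CUBIC) for q in (p1,p2)])
cv2.imwrite("pics/press.png",out[:,:,::-1])
E
```

```text
above 7.17 [ 506.31 -106.88  135.54] [-0.5   0.7  -0.01]
   134 [325.75 230.09] [507.09 -98.62 122.36]
   209 [313.46 284.17] [524.59  74.22  77.86]
100 7.81 [ 506.02 -106.88   99.99] [ 0.06  0.14 -0.02]
   93 [324.88 230.96] [510.1  -95.35 121.25]
   209 [313.46 284.17] [524.42  74.75  77.69]
86 8.24 [ 505.57 -106.84   85.47] [-0.78  0.88  1.26]
   42 [323.05 232.43] [519.21 -91.53 115.19]
   201 [313.49 282.19] [524.46  75.2   84.07]
held 8.59 [ 506.15 -107.     86.19] [-0.13 -0.66  0.15]
   62 [324.29 232.29] [513.1  -97.13 115.9 ]
   202 [313.52 282.35] [524.42  73.7   83.31]
```

View pics/press.png

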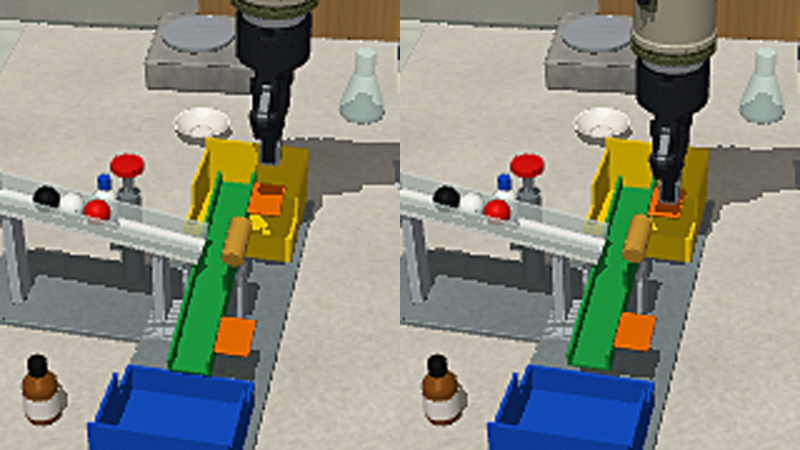

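On contact the pad top is at about 117 mm while the reported TCP z is 86. So the real fingertip is about 30 mm above the reported TCP, though it sits over the pad as intended. I'll keep going down in steps and watch the pads.

```bash
python3 -W ignore - <<'E'
from h import *
np.set_printoptions(precision=2,suppress=True)
def look(tag):
    st=read_state(); f=st["wrist_force"]; print(tag,round(st["time"],2),st["ee_pos"],f)
    p,d=grab_frame("side")
    b=[np.median(P,0) for a,c,P in blobs("side",p,d,(5,180,120),(16,255,255),(280,200,350,310))]
    print("  ",*b); return p,d,max([x[2] for x in b if x[1]>30],default=0)
for z in (76,69,64,60):
    move_l([506,-107,z],60); p,d,h=look(z)
    if h>112: break
hold(0.3); p,d,h=look("held")
move_l([506,-107,130],150); p,d,h=look("up"); 
hold(0.2); p2,d2=grab_frame("top")
for n,p,d,box in (("side",p,d,(200,200,350,330)),("top",p2,d2,(210,130,430,290))):
    for a,c,P in blobs(n,p,d,(0,180,80),(3,255,255),box): print("red",n,a,np.median(P,0))
out=np.hstack([cv2.resize(q,None,fx=2.2,fy=2.2) for q in (p[150:330,200:380] if 0 else d*0+0,)]) if 0 else None
cv2.imwrite("pics/top2.png",cv2.resize(p2[120:300,200:440,::-1],None,fx=3.3,fy=3.3))
# fingertip depth from side: dark pixels above pad
E
```

```text
76 8.96 [ 505.38 -106.91   75.23] [-0.08 -0.05 -0.08]
   [524.07  70.89 105.25]
69 9.28 [ 505.58 -106.91   68.48] [ 0.23  1.01 -0.05]
   [523.8   64.91 125.23]
held 9.62 [ 506.1  -107.02   69.13] [-0.25  0.51  0.2 ]
   [524.13  64.46 124.58]
up 10.23 [ 505.77 -107.13  129.55] [-0.07  0.08 -0.5 ]
   [ 504.12 -109.21   79.5 ] [523.51  64.88 124.65]
red side 98 [657.31 -89.43 164.62]
red side 63 [678.55 -33.35 146.41]
red top 62 [682.2  -35.81 148.9 ]
red top 42 [670.98 -96.61 166.55]
```

The gate has rocked over: blue pad at 124.6, yellow pad at 79.5, red ball not moved. Next I go over the button and check fingertip alignment.

```bash
python3 -W ignore - <<'E'
from h import *
np.set_printoptions(precision=2,suppress=True)
move_l([506,-107,200],250); move_l([659,-93,200],250); move_l([659,-93,155],150)
st=read_state(); print(st["time"],st["ee_pos"])
p,d=grab_frame("side")
K=camera_info("side")
v,u=np.mgrid[100:260,200:360]; W=world("side",u.ravel(),v.ravel(),d[100:260,200:360].ravel())
m=(np.abs(W[:,0]-659)<40)&(np.abs(W[:,1]+93)<40)&(W[:,2]>173)&(W[:,2]<230)
F=W[m]
for a in range(173,230,6):
    q=F[(F[:,2]>=a)&(F[:,2]<a+6)]
    if len(q): print(a,len(q),q.min(0)[:2],q.max(0)[:2])
cv2.imwrite("pics/btn.png",cv2.resize(p[100:260,200:380,::-1],None,fx=3.5,fy=3.5,interpolation=cv2.INTER_CUBIC))
E
```

```text
12.1833 [658.29 -93.65 155.57]
185 3 [648.19 -86.28] [653.47 -85.48]
191 14 [ 645.03 -101.11] [667.62 -84.06]
197 17 [645.04 -91.19] [666.87 -79.82]
203 15 [645.01 -93.02] [666.55 -79.54]
209 17 [645.31 -95.97] [665.57 -78.32]
215 18 [645.43 -94.31] [662.33 -76.07]
221 14 [645.18 -94.95] [663.98 -77.82]
227 2 [ 643.38 -102.62] [643.83 -99.55]
```

View pics/btn.png

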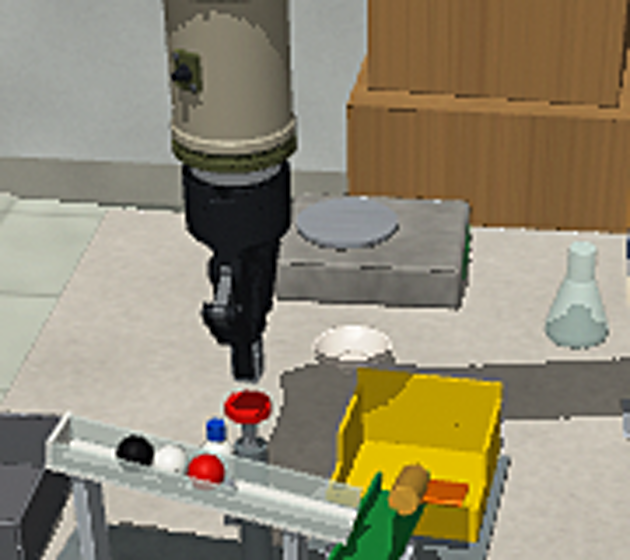

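The fingertip is centred over the button (x 645–667) and its tip is about 31 mm above the reported TCP. Now I press, step by step.

```bash
python3 -W ignore - <<'E'
from h import *
np.set_printoptions(precision=2,suppress=True)
def red():
    p,d=grab_frame("side")
    return [(a,np.round(np.median(P,0),1)) for a,c,P in blobs("side",p,d,(0,180,60),(3,255,255),(200,190,380,300),8)],p
move_l([660,-93,140],150)
for z in (130,122,118,116,114,112,110,108):
    move_l([660,-93,z],60); hold(0.1); f=np.mean([read_state()["wrist_force"][2] for _ in range(3)])
    print(z,round(f,2),read_state()["ee_pos"][2],red()[0])
    if f>8: break
for i in range(3):
    hold(1.0); r,p=red(); print(round(read_state()["time"],2),r)
p2,d2=grab_frame("top")
a=cv2.resize(p[160:300,240:360],None,fx=3,fy=3); b=cv2.resize(p2[150:290,340:440],None,fx=3,fy=3)
cv2.imwrite("pics/held.png",np.hstack([a,b])[:,:,::-1])
E
```

```text
130 1.93 130.2353320431896 [(np.int32(57), array([655.9, -83.8, 161.4])), (np.int32(64), array([677.6, -31.7, 146.4]))]
122 1.25 122.09069293052261 [(np.int32(55), array([654.4, -83.7, 153.9])), (np.int32(63), array([630.3, -27.8, 138. ]))]
118 3.07 118.11656385675995 [(np.int32(54), array([656.3, -84.1, 149.7])), (np.int32(18), array([551.5, -29.2,  92.5]))]
116 3.36 116.07776705281134 [(np.int32(56), array([654.8, -84.3, 147.5]))]
114 5.08 114.13419712133357 [(np.int32(59), array([654.7, -83. , 146.2])), (np.int32(25), array([ 527.5, -248.6,   34.5]))]
112 16.21 113.92468621867386 [(np.int32(58), array([654.8, -83.3, 145.3])), (np.int32(22), array([ 528. , -249.9,   35.6]))]
16.03 [(np.int32(58), array([655.2, -83.8, 145.5])), (np.int32(24), array([ 526.3, -250.2,   34.3]))]
17.08 [(np.int32(58), array([654.4, -84.5, 145.8])), (np.int32(21), array([ 528.1, -248.7,   34.2]))]
18.13 [(np.int32(58), array([654.6, -84.2, 145.9])), (np.int32(22), array([ 528. , -249.6,   34.5]))]
```

View pics/held.png

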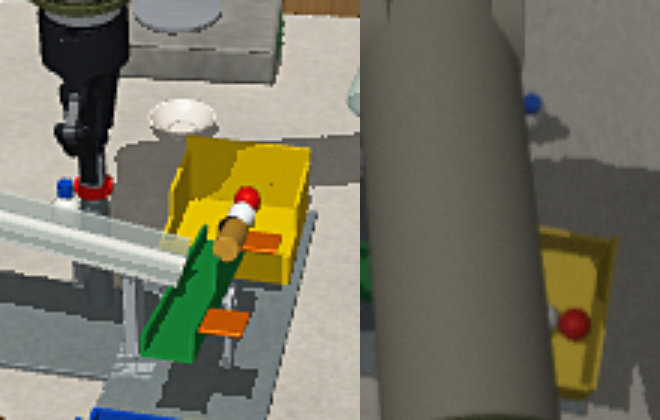

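The button was fully down (16 N against the hard stop), and the chute is empty. Red and white are in the yellow tray, and black is partly hidden behind the weight. I'll release, move away and check.

```bash
python3 -W ignore - <<'E'
from h import *
np.set_printoptions(precision=1,suppress=True)
move_l([660,-93,220],150); move_l([506,-250,230],250); 
p0=read_state()["ee_pos"]; q=read_state()["joint_pos"].copy() if hasattr(read_state()["joint_pos"],"copy") else list(read_state()["joint_pos"])
q[0]+=-0.0
try: move_l([380,-420,260],250)
except MotionError as e: print(e)
hold(0.3); st=read_state(); print(st["time"],st["ee_pos"],st["wrist_force"])
p,d=grab_frame("top"); s,ds=grab_frame("side")
for n,P,D,box in (("top",p,d,(210,130,450,290)),("side",s,ds,(200,190,350,310))):
    for nm,lo,hi in (("red",(0,180,60),(3,255,255)),("orange",(5,180,120),(16,255,255)),("black",(0,0,0),(180,255,45))):
        for a,c,W in blobs(n,P,D,lo,hi,box):
            if nm!="black" or np.median(W[:,1])<-130: print(n,nm,a,c,np.median(W,0))
cv2.imwrite("pics/end.png",np.hstack([cv2.resize(p[120:300,200:440],(640,480)),])[:,:,::-1])
E
```

```text
21.3917 [ 380.7 -419.2  260. ] [-0.7 -0.3 -0.2]
top red 156 [354.6 189.1] [660.6 -94.  165.5]
top red 68 [411.  257.8] [ 529.7 -254.1   36.9]
top black 326 [381.8 139.1] [ 845.  -161.2   33.9]
top black 78 [389.8 251.7] [ 541.2 -199.    36.5]
side red 98 [270.4 216. ] [657.1 -89.8 165.1]
side red 25 [322.2 225.9] [ 527.6 -251.3   34.4]
side orange 77 [326.9 240.4] [ 504.4 -112.1   79.5]
side orange 121 [314.3 267.1] [523.7  63.7 124.4]
side orange 25 [234.2 303.1] [713.  136.   53.6]
```

View pics/end.png

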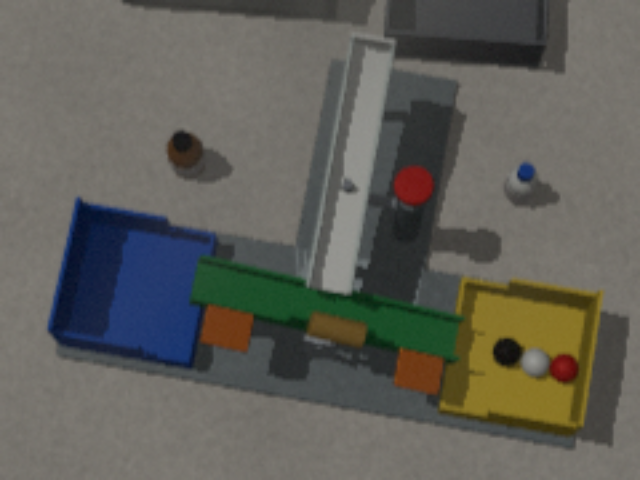

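All three balls are in the yellow tray, the button is back up at 165 mm, and the arm is clear.

```bash
python3 -c "
from rig import *
hand_in(); print(read_state()['time'])"
```

```text
the job is handed in; nothing more can be done
the job is handed in; nothing more can be done
```

The job is handed in. I rocked the gate from its blue-low stop to yellow-low by pressing the yellow pad. I then held the red button on its hard stop (16 N) until all three balls had run through, and released it.

**Last checks, at 21.4 s of the 38 s:**
- **Gate:** the blue pad is at 124 mm and the yellow pad at 79.5 mm, so it is on its new stop.
- **Balls:** black, white and red lie in the yellow tray. Red is at about y = -231 mm and black at about y = -176 mm in the sorter. White was only seen in the picture, lying between them.
- **Button:** the top reads 165 mm, so it is back up.
- **Robot:** the arm is clear of everything. The two bottles by the sorter look unmoved in the last picture. I did not measure the other bystanders.

**What disagreed:** with the fingers shut, the real fingertip sat about 30 mm above the reported TCP. My first press therefore stopped just short of tipping the gate, so I pressed again, checking with the camera. The sorter's place also differed by a few mm between the pads, trays and button, so I aimed at the measured pad and button positions directly.

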